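# Open the fold-down shelf of the baking cupboard onto its slide-out supports

### The job

I need somewhere to mix: open the fold-down shelf of the little wooden cupboard on the counter. First, while its flap is still up, pull both slide-out supports all the way out; then swing the flap down onto them, gently and without letting it drop, so it lies level, and let go. Leave the other kitchen things where they are.

Things in the scene. Friction and masses are not known exactly. Their poses are not given: they have to be found in the camera images.
- cupboard: Light-wood counter-top cupboard, fixed, 300 wide (y), 200 deep (x), 256 high. Origin on the counter under the middle of the flap's hinge line; +x points into the cupboard, away from the robot, +y to the left seen from the robot. Below the hinge its front is upright in the plane x = 0 and holds the two support bars; above, the front leans back with the closed flap.
- flap (a joint): Hinge of the wooden flap on the front: 280 wide, 140 from hinge to free edge, 14 thick, about 0.4 kg. 0 = closed, leaning back 0.3 rad from upright; grows as the free edge swings over towards the robot: upright at 0.3, level at 1.87 rad, on the pulled-out supports. Starts at 0 to 0.15 and stays (friction 0.08 N m); from about 0.5 rad it falls if not held; without supports, past level.
- flap_hinge (a point): Middle of the flap's hinge axis, 110 above the counter; the axis runs along the cupboard's y.
- flap_knob (a point): Centre of the wooden knob on the flap's free edge, midway: a lying drum along y, 32 diameter, 34 long, flat ends, on a 14 stem; 28 beyond the edge, 168 from the hinge along the flap, 7 to its outer side. On top of the closed flap (268 above the counter); points to the robot, 103 above the counter, when level. Gripped by its ends it turns between the fingers, so the hand can point down throughout.
- support_left (a joint): Travel of the left (+y) support, m: 0 = in, 0.11 = fully out (end stop). Slides along the cupboard's -x, towards the robot; friction 2 N, stays where left; starts 0 to 0.03. A wooden bar 22 wide, 40 high, 180 long, underside 55 above the counter, top 1 below the level flap, 100 left of the cupboard's middle.
- support_right (a joint): The same for the right (-y) support, 100 to the right of the middle.
- pull_left (a point): Centre of the left support's pull: an upright wooden drum, 26 diameter, 26 high, 67 above the counter, on a 14 thick stem, 60 in front of the end of the bar (which is level with the cupboard's front when in). Moves with the support.
- pull_right (a point): Centre of the right support's pull, of the same shape.
- canister: Bystander: clear plastic canister with a white lid and grey push button, 106 diameter, 212 high, beside the cupboard. Origin at the centre of its underside.
- mixer: Bystander: white hand mixer, 170 x 76 x 133 high, beside the cupboard (it and the canister may be on either side). Origin at the centre of its underside.
- beater_a: Bystander: stainless beater, 170 long, 35 high, lying on the counter in front of the cupboard between the two supports, long axis x. Origin under the start of its wires.
- beater_b: Bystander: the other beater, the same, lying to the right of the supports.
- bowl: Bystander: terracotta bowl, 160 diameter, 75 high, in front of the cupboard on the left. Origin at the centre of its underside.
- spatula: Bystander: wooden spatula, 245 long, lying across the bowl's rim. Origin at its underside.
- mug: Bystander: white mug, 76 diameter, 85 high, in front of the cupboard, far to the right. Origin at the centre of its underside.

How it is judged:
On the way, in this order (a step that is already met when the one before it is completed fails the run):
1. both supports are pulled out (at least 95 of their 110 mm) while the flap is still up (under 0.5 rad) (value of joint each of support_left, support_right above 0.095 m and value of joint flap below 0.5 rad), for 0.2 s.
2. the flap is down on the supports (value of joint flap between 1.8 and 1.94 rad), for 0.2 s.
At the end, for the whole second after the job is handed in: The flap lies still and level on the supports (joint 1.80 to 1.94 rad, level is 1.87) and both supports are still out by at least 95 mm of their 110 mm (all of step 2 and value of joint each of support_left, support_right above 0.095 m and velocity of joint flap between -0.05 and 0.05 rad/s); the robot touches nothing.
It fails at once if the flap falls or is flung (its hinge turns faster than 2.5 rad/s) (velocity of joint flap above 2.5 rad/s).
It fails at once if the flap is lowered (past 0.9 rad) while a support is less than 90 mm out (value of joint flap above 0.9 rad and value of joint any of support_left, support_right below 0.09 m).
It fails at once if a bystander is shifted by more than 30 mm (distance of any of canister, mixer, beater_a, beater_b, bowl, spatula, mug from where it was at the start of the episode above 0.03 m).
It also fails if it takes over 72 s, if anything falls off the work surface, if the arm or the gripper's body presses on something with over 40 N, if the wrist force passes 120 N, or if a joint passes its speed limit or range.

### The arm

A 6-joint arm with a two-finger parallel gripper is mounted at the origin on the work surface. World frame = base frame: x ahead of the robot, y to its left, z up, the work surface at z = 0. Lengths are in m, angles in rad, forces in N, time in s.
With the tool pointing down it reaches from about 0.375 to 0.9 m from the base axis. Payload 3.1 kg.
Tool frame: the origin (TCP) lies at the centre of the arm's flange, where the gripper is bolted on; the fingertips stand tip_reach ahead of it and the grasp point (between the pads) lies 164 mm ahead of it (tip_reach is the distance from the TCP to the fingertips, in m); z points along the fingers, y is the direction in which the jaws open and shut (so a half turn about z gives the same grasp; the last joint's range is limited). The gripper opens to 87 mm and grips with 3 to 60 N. Pads are 19 mm wide; open, the fingers measure 117 mm over their backs; the gripper's body (75 mm by 190 mm) begins 51 mm behind the grasp point.
Start: joints at [0.953, 0.527, 1.433, -0, 1.181, -0.178], TCP at [0.266, 0.566, 0.405] pointing down, gripper open.
Joint ranges: [-3.08, 3.08], [-0.75, 2.2], [0.22, 2.44], [-1.43, 4.57], [0, 2.65], [-2.85, 2.85]. Speed limits (rad/s): [2.79, 2.79, 3.14, 3.14, 3.14, 3.14].

### API

Orientations are given as a unit quaternion [x, y, z, w].
In Python, from rig import get_obs, camera, hand_in, tip_reach gives the robot as it stands. The module is installed in compiled form; this text tells all that it offers.
- The arm moves only by the tool servo_tool, never from a script. Its argument "steps" is one flat list of numbers, 5 for each row, row after row: the finger opening in m, from 0 to 0.087, then the shift along the tool's x, y, z in m, then the turn about the tool's z in rad. A call has 1 to 12 rows; each row is the pose to reach, as a shift and turn from the pose commanded when the call began, along the tool's axes at that moment; what a row does not reach only later rows make up. A row lasts 1/8 s, in which the tool goes at most 62.5 mm and 10.7 degrees, less where a joint would pass 70% of its speed; a pose out of reach is approached as far as the arm can. A call with a gripper value outside its range is refused whole. The fingers move at their own pace and stop on an object; "force" is the grip in N (left out, the last holds). Time passes only in rows, so rows that repeat a pose let the fingers close. It gives the time, the measured TCP pose, the force and the opening at its end, in the units of the state.
- get_obs(): the state, without advancing time (a new reading comes with each control period).
- camera(name): name is "scene" or "top" or "wrist"; returns a dict with "pixels" (384x512x3 uint8, blue, green, red), "vertical_fov" (degrees; the focal length in pixels is half the picture's height over the tangent of half this angle, whatever the lens; pixels are square), "cx", "cy" (the principal point, pixels), "T" (4x4, takes a point from camera to world coordinates). Camera axes: x right, y up, looking along -z (the intrinsics and any distortion apply to the point x, -y, -z); pixel columns grow to the right and rows downward; lengths in m; the calibration is good to about 2 mm. The wrist camera is an equidistant fisheye: a pixel r from the principal point sees the ray r / f radians off the axis. A picture is of the moment at which its call begins. There is no depth.
- hand_in(): hands the job in, once; it reports no verdict.
The state is a dict: "time": time; "q": joint angles; "joint_velocities": joint speeds; "joint_torque": joint torques, N m; "position": TCP position; "tool_rot": TCP orientation; "ft_force": force on the tool from outside, world axes, zero at the start; "moment": the same for the moment, N m; "grip_width": finger opening in m.
Only numpy, scipy, OpenCV 4.12 (cv2) and the standard library are available. Lean on these libraries where they do the work, as an engineer would, in place of code of your own. Each camera call takes 0.05 s, during which the arm holds its last target.

## Working session

There is one attempt and no reset: what is moved stays moved. The work goes in short steps, Python scripts to look and compute and a tool call to move; the robot and the scene stay as the last step left them, time stands still between calls to the robot, and variables do not carry over. Pictures are saved under pics/ and viewed, and the job is handed in when it is done.

Besides the shell and the picture viewer there is one more tool, called after "Emit:" by a JSON object that holds its "op" and its "data". servo_tool: Moves the arm, as the interface text tells. Its arguments: {"type":"object","properties":{"steps":{"type":"array"},"force":{"type":"number"}},"required":["steps"]}

```bash
mkdir -p pics
cat > h.py <<'E'
import numpy as np, cv2
from rig import get_obs, camera, hand_in, tip_reach
def snap(n,f):
    c=camera(n); cv2.imwrite('pics/'+f+'.png',c['pixels']); np.savez('pics/'+f+'.npz',T=c['T'],fov=c['vertical_fov'],cx=c['cx'],cy=c['cy']); return c
def load(f): return np.load('pics/'+f+'.npz')
def proj(c,P,fish=False):
    T=np.array(c['T']);P=np.atleast_2d(P);q=(P-T[:3,3])@T[:3,:3]
    x,y,z=q[:,0],-q[:,1],-q[:,2]
    f=192/np.tan(np.radians(float(c['fov']))/2)
    if fish:
        r=np.hypot(x,y);th=np.arctan2(r,z);s=f*th/np.maximum(r,1e-9);return np.c_[c['cx']+x*s,c['cy']+y*s]
    return np.c_[c['cx']+f*x/z,c['cy']+f*y/z]
def ray(c,u,v,fish=False):
    T=np.array(c['T']);f=192/np.tan(np.radians(float(c['fov']))/2)
    a=(u-c['cx'])/f;b=(v-c['cy'])/f
    if fish:
        th=np.hypot(a,b);k=np.sin(th)/max(th,1e-9);d=np.array([a*k,-b*k,-np.cos(th)])
    else: d=np.array([a,-b,-1.])
    d=T[:3,:3]@d; return T[:3,3],d/np.linalg.norm(d)
def atz(c,u,v,z,fish=False):
    o,d=ray(c,u,v,fish);return o+d*(z-o[2])/d[2]
E
python3 - <<'E'
from h import *
print(get_obs()); print(tip_reach)
for n in('scene','top','wrist'):
    c=snap(n,n+'0'); print(n,c['vertical_fov'],c['cx'],c['cy'],np.round(c['T'],3).tolist())
E
```

```text
{'time': 0.0, 'q': array([ 9.52512007e-01,  5.28466434e-01,  1.43391368e+00, -2.80251254e-05,
        1.18138822e+00, -1.78528737e-01]), 'joint_velocities': array([-7.19297663e-04,  9.93670202e-05,  6.24301051e-04, -1.90780739e-04,
       -3.32938411e-05, -1.19988963e-03]), 'joint_torque': array([ 1.55247177e-03, -4.40032125e+01, -1.76596838e+01,  6.33475115e-02,
        5.81895432e-02, -1.74246779e-04]), 'position': array([0.26586142, 0.56525008, 0.40376742]), 'tool_rot': array([ 2.18105023e-01,  9.75924697e-01, -1.00766537e-03, -4.10083868e-04]), 'ft_force': array([-0.71404741, -0.55506502, -0.05839563]), 'moment': array([ 0.01205028,  0.03311943, -0.03054488]), 'grip_width': 0.08716513059002193}
0.1822
scene 47.95557341495792 251.16215036452175 194.5440326333723 [[-0.813, 0.502, -0.295, 0.244], [-0.582, -0.691, 0.429, 0.477], [0.011, 0.52, 0.854, 1.152], [0.0, 0.0, 0.0, 1.0]]
top 53.93382465104823 257.21109131920053 195.3665728378636 [[0.022, 0.991, -0.133, 0.423], [-0.999, 0.025, 0.027, 0.024], [0.03, 0.132, 0.991, 1.26], [0.0, 0.0, 0.0, 1.0]]
wrist 65.70646984690485 253.23013752227254 192.9828084710452 [[0.426, -0.873, -0.236, 0.202], [0.905, 0.411, 0.113, 0.596], [-0.001, -0.262, 0.965, 0.384], [0.0, 0.0, 0.0, 1.0]]
```

View pics/scene0.png

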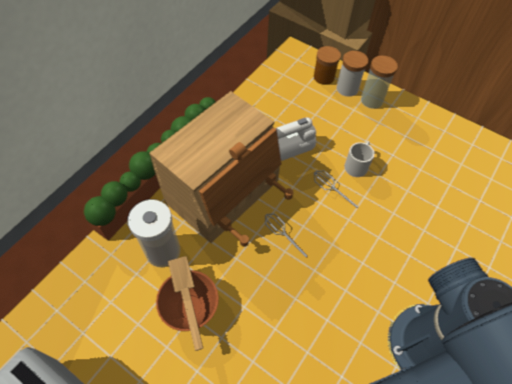

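View pics/top0.png

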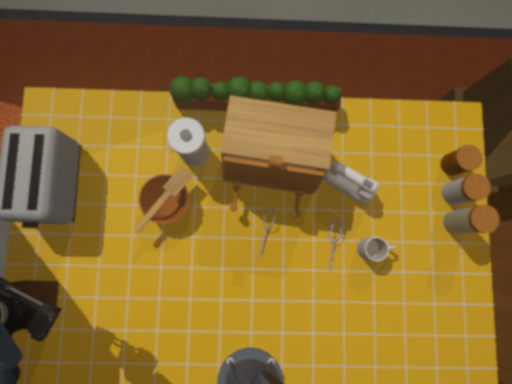

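View pics/wrist0.png

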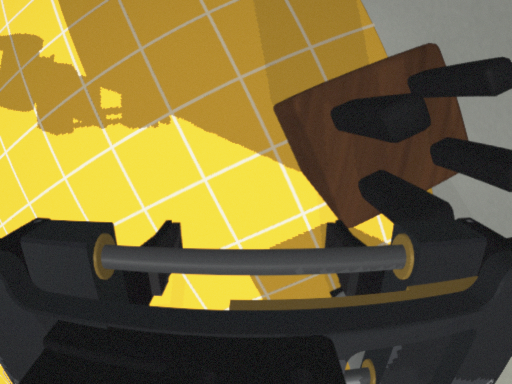

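The cupboard stands in the middle (top view about (278,145)), with its knob at (276,160). The left pull is near (235,205), the right one near (297,212), the bowl with spatula at (163,200), and a beater between and beside the supports. I'll enlarge it for a model fit.

Run:
```python
import cv2
a=cv2.imread('pics/top0.png')[85:265,190:390]; cv2.imwrite('pics/top0z.png',cv2.resize(a,None,fx=3.3,fy=3.3,interpolation=cv2.INTER_CUBIC))
a=cv2.imread('pics/scene0.png')[85:265,140:340]; cv2.imwrite('pics/scene0z.png',cv2.resize(a,None,fx=3.3,fy=3.3,interpolation=cv2.INTER_CUBIC))
```

```text
(no output)
```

View pics/top0z.png

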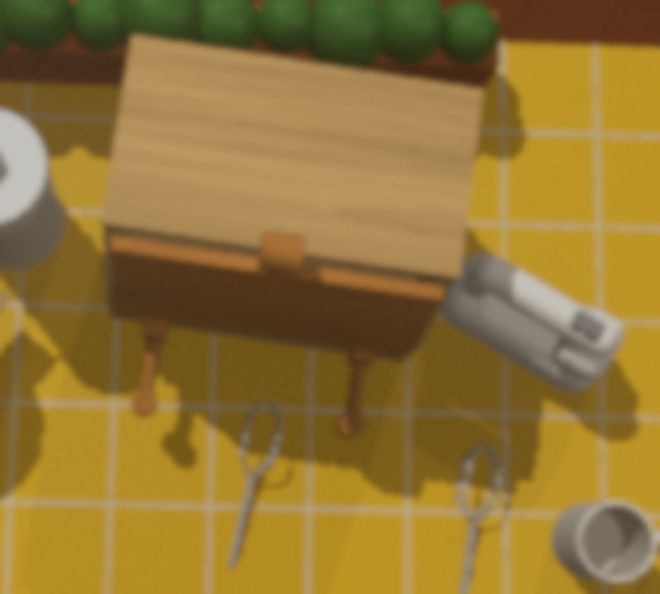

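View pics/scene0z.png

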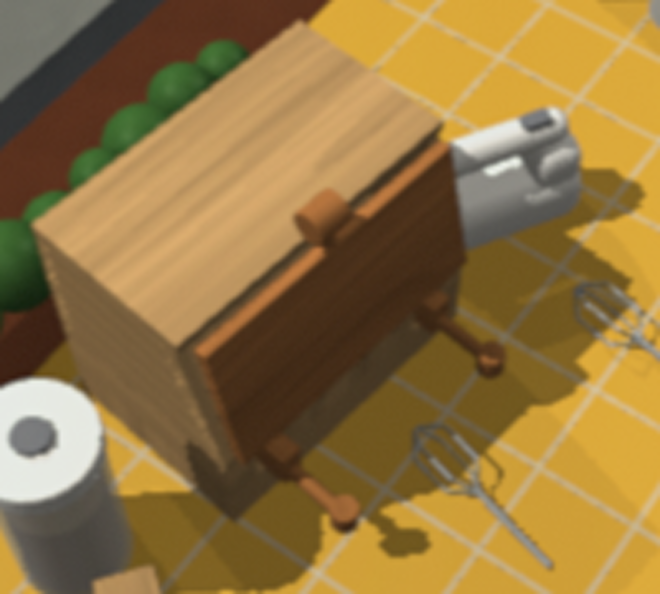

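```bash
cat > fit.py <<'E'
from h import *
from scipy.optimize import least_squares
t=load('top0');s=load('scene0')
zt=lambda u,v:(190+u/3.3,85+v/3.3)
zs=lambda u,v:(140+u/3.3,85+v/3.3)
def W(p,P):
    c,si=np.cos(p[2]),np.sin(p[2]);return np.array([p[0]+c*P[0]-si*P[1],p[1]+si*P[0]+c*P[1],P[2]])
def knob(a): 
    f=.3-a; return np.array([.168*np.sin(f)-.007*np.cos(f),0,.11+.168*np.cos(f)+.007*np.sin(f)])
M=[(t,zt(131,36),lambda p:(.2,.15,.256)),(t,zt(483,88),lambda p:(.2,-.15,.256)),
(t,zt(107,222),lambda p:(p[6],.15,.256)),(t,zt(461,278),lambda p:(p[6],-.15,.256)),
(s,zs(305,20),lambda p:(.2,-.15,.256)),(s,zs(440,128),lambda p:(p[6],-.15,.256)),
(s,zs(37,225),lambda p:(.2,.15,.256)),(s,zs(178,347),lambda p:(p[6],.15,.256)),
(t,zt(146,402),lambda p:(-.06-p[4],.1,.075)),(t,zt(348,426),lambda p:(-.06-p[5],-.1,.075)),
(s,zs(344,508),lambda p:(-.06-p[4],.1,.07)),(s,zs(490,358),lambda p:(-.06-p[5],-.1,.07)),
(t,zt(282,250),lambda p:knob(p[3])),(s,zs(323,217),lambda p:knob(p[3]))]
def res(p): return np.concatenate([proj(c,W(p,np.array(g(p))))[0]-np.array(uv) for c,uv,g in M])
r=least_squares(res,[.6,0,0,.1,.01,.01,.045],loss='soft_l1')
p=r.x;print(np.round(p,4));print(np.round(res(p).reshape(-1,2),1))
print('pullL',W(p,(-.06-p[4],.1,.067)),'pullR',W(p,(-.06-p[5],-.1,.067)),'knob',W(p,knob(p[3])))
np.save('fit.npy',p)
E
python3 fit.py
```

```text
[ 0.6179 -0.0452 -0.1265  0.0636  0.0238  0.0174  0.0375]
[[ 0.4 -0. ]
 [ 0.2  0.7]
 [-1.7  0. ]
 [-0.2 -0.3]
 [-0.5  0.5]
 [ 1.6 -2.2]
 [-0.6  0.1]
 [ 0.1 -0.1]
 [-0.3 -0.9]
 [ 1.4 -0.7]
 [ 0.1  1.2]
 [ 0.9  0.2]
 [ 0.   0.1]
 [-0.  -0.1]]
pullL [0.54742924 0.06452964 0.067     ] pullR [ 0.52851239 -0.13467521  0.067     ] knob [ 0.65020085 -0.04934091  0.27496809]
```

Run:
```python
from fit import *
def inv(P):
    c,si=np.cos(p[2]),np.sin(p[2]);d=P[:2]-p[:2];return np.round([c*d[0]+si*d[1],-si*d[0]+c*d[1]],3)
for n,u,v,z in [('canister lid',186,135,.212),('bowl rim c',163,199,.075),('bowl right edge',187,200,.075),('spat head end',188,172,.085),('spat handle end',138,230,.085),('mixer L',328,172,.06),('beaterB',334,228,.03),('beaterA top',270,212,.03),('mug',374,250,.085)]:
    P=atz(t,u,v,z);print(n,np.round(P,3),'cup',inv(P))
o=get_obs();tgt=W(p,(-.06-p[4],.1,.231))
from scipy.spatial.transform import Rotation as R
T=R.from_quat(o['tool_rot']).as_matrix();print(np.round(T,4))
print('dL tool',T.T@(tgt-o['position']), 'turn',-(np.arctan2(np.cos(p[2]),-np.sin(p[2]))-np.arctan2(T[1,1],T[0,1])))
```

```text
[ 0.6179 -0.0452 -0.1265  0.0636  0.0238  0.0174  0.0375]
[[ 0.4 -0. ]
 [ 0.2  0.7]
 [-1.7  0. ]
 [-0.2 -0.3]
 [-0.5  0.5]
 [ 1.6 -2.2]
 [-0.6  0.1]
 [ 0.1 -0.1]
 [-0.3 -0.9]
 [ 1.4 -0.7]
 [ 0.1  1.2]
 [ 0.9  0.2]
 [ 0.   0.1]
 [-0.  -0.1]]
pullL [0.54742924 0.06452964 0.067     ] pullR [ 0.52851239 -0.13467521  0.067     ] knob [ 0.65020085 -0.04934091  0.27496809]
canister lid [0.733 0.202 0.212] cup [0.083 0.26 ]
bowl rim c [0.564 0.288 0.075] cup [-0.096  0.324]
bowl right edge [0.562 0.213 0.075] cup [-0.088  0.249]
spat head end [0.65  0.212 0.085] cup [-0.001  0.259]
spat handle end [0.465 0.357 0.085] cup [-0.203  0.379]
mixer L [ 0.667 -0.237  0.06 ] cup [ 0.073 -0.184]
beaterB [ 0.487 -0.263  0.03 ] cup [-0.102 -0.233]
beaterA top [ 0.535 -0.052  0.03 ] cup [-0.081 -0.018]
mug [ 0.419 -0.375  0.085] cup [-0.156 -0.352]
[[-9.048e-01  4.257e-01 -1.000e-03]
 [ 4.257e-01  9.048e-01 -1.400e-03]
 [ 3.000e-04 -1.700e-03 -1.000e+00]]
dL tool [-0.46799005 -0.33299597  0.17339987] turn -0.31333249687196285
```

Emit:
{"op": "servo_tool", "data": {"steps": [0.087,-0.04,-0.03,0,-0.03,0.087,-0.08,-0.06,0,-0.06,0.087,-0.12,-0.085,0,-0.09,0.087,-0.165,-0.115,0,-0.12,0.087,-0.21,-0.15,0,-0.15,0.08,-0.255,-0.18,0.01,-0.18,0.07,-0.3,-0.215,0.02,-0.21,0.07,-0.345,-0.245,0.03,-0.24,0.07,-0.39,-0.28,0.04,-0.27,0.07,-0.435,-0.31,0.05,-0.3,0.07,-0.468,-0.333,0.06,-0.313,0.07,-0.468,-0.333,0.07,-0.313]}}

```text
time: 1.65
position: [0.5494, 0.0623, 0.3343]
tool_rot: [0.065, 0.998, -0.0, 0.001]
ft_force: [-0.4, 1.0, -0.4]
grip_width: 0.0699
```

```bash
cat > where.py <<'E'
from fit import *
from scipy.spatial.transform import Rotation as R
import sys
o=get_obs();T=R.from_quat(o['tool_rot']).as_matrix()
print('t',o['time'],'pos',np.round(o['position'],4),'F',np.round(o['ft_force'],1),'w',round(o['grip_width'],4))
print(np.round(T,3).tolist())
def to(n,P): print(n,'tool delta',np.round(T.T@(np.array(P)-o['position']),4))
to('L',W(p,(-.06-p[4],.1,.231)));to('R',W(p,(-.06-p[5],-.1,.231)));k=W(p,knob(p[3]));k[2]+=.172;to('knob+8',k)
print('turn err',-(np.arctan2(np.cos(p[2]),-np.sin(p[2]))-np.arctan2(T[1,1],T[0,1])))
E
python3 where.py | tail -6; python3 -c "
from h import *
for n in ('top','scene','wrist'): snap(n,n+'1')
"
```

```text
t 1.65 pos [0.5494 0.0623 0.3343] F [-0.4  1.  -0.4] w 0.0699
[[-0.991, 0.131, 0.002], [0.131, 0.991, -0.0], [-0.002, -0.0, -1.0]]
L tool delta [0.0025 0.002  0.1033]
R tool delta [-0.0048 -0.198   0.1033]
knob+8 tool delta [-0.1147 -0.0975 -0.1125]
turn err -0.004628767113552756
```

View pics/wrist1.png

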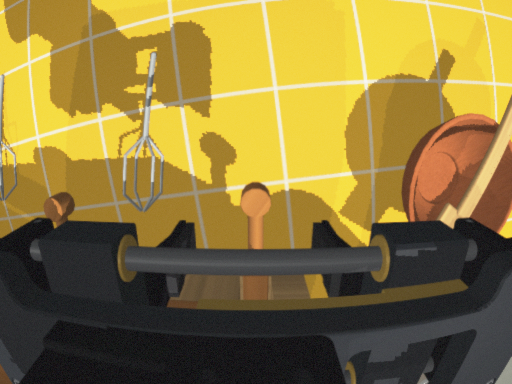

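View pics/scene1.png

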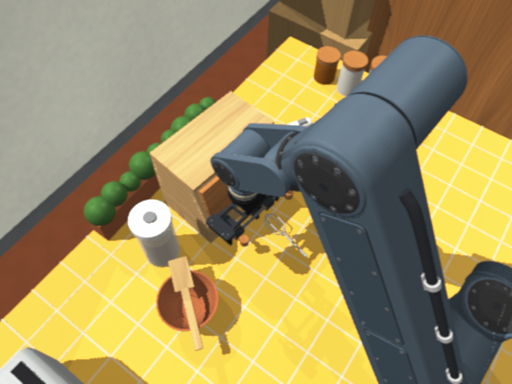

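The wrist view shows the left pull's top centred at about (256,200), roughly midway between the fingers, with its stem straight down towards the bar. The right pull is at (58,207). I'll check these against the fit.

```bash
python3 - <<'E' | tail -5
from fit import *
w=load('wrist1')
for n,P in(('L',(-.06-p[4],.1,.08)),('R',(-.06-p[5],-.1,.08))):
    print(n,'pred px',proj(w,W(p,P),True),'W',W(p,P))
print(atz(w,256,200,.08,True),atz(w,59,206,.08,True))
E
```

```text
[-0.  -0.1]]
pullL [0.54742924 0.06452964 0.067     ] pullR [ 0.52851239 -0.13467521  0.067     ] knob [ 0.65020085 -0.04934091  0.27496809]
L pred px [[252.58819524 203.91562962]] W [0.54742924 0.06452964 0.08      ]
R pred px [[ 49.89400184 208.69944353]] W [ 0.52851239 -0.13467521  0.08      ]
[0.54446267 0.06772916 0.08      ] [ 0.52716183 -0.12149175  0.08      ]
```

Emit:
{"op": "servo_tool", "data": {"steps": [0.07,0.003,0.003,0.03,0,0.07,0.003,0.003,0.06,0,0.07,0.003,0.003,0.085,0,0.07,0.003,0.003,0.1,0,0.07,0.003,0.003,0.103,0,0.01,0.003,0.003,0.103,0,0.01,0.003,0.003,0.103,0,0.01,0.003,0.003,0.103,0,0.01,0.003,0.003,0.103,0,0.01,0.003,0.003,0.103,0], "force": 20}}

```text
time: 3.05
position: [0.5452, 0.0681, 0.2319]
tool_rot: [0.063, 0.998, -0.0, 0.0]
ft_force: [-2.4, -11.3, 0.7]
grip_width: 0.0278
```

```bash
python3 where.py | tail -6; python3 -c "
from h import *
snap('wrist','wrist2')
"
```

```text
t 3.05 pos [0.5452 0.0681 0.2319] F [ -2.4 -11.3   0.7] w 0.0278
[[-0.992, 0.126, 0.0], [0.126, 0.992, -0.001], [-0.0, -0.0, -1.0]]
L tool delta [-0.0027 -0.0033  0.0009]
R tool delta [-0.009  -0.2033  0.001 ]
knob+8 tool delta [-0.1191 -0.1034 -0.215 ]
turn err 4.465743924964016e-05
```

View pics/wrist2.png

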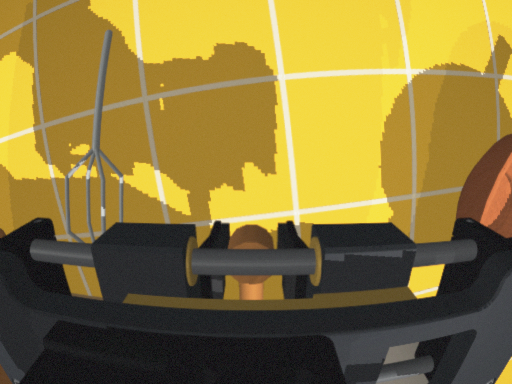

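Gripped: the drum is between the pads at (251,245) and the width is 27.8 mm. An 11 N side load says I'm about 3 mm too far left. Pulling out now.

Emit:
{"op": "servo_tool", "data": {"steps": [0.01,0.006,-0.002,0,0,0.01,0.016,-0.003,0,0,0.01,0.026,-0.003,0,0,0.01,0.036,-0.003,0,0,0.01,0.046,-0.003,0,0,0.01,0.056,-0.003,0,0,0.01,0.066,-0.003,0,0,0.01,0.074,-0.003,0,0,0.01,0.08,-0.003,0,0,0.01,0.08,-0.003,0,0]}}

```text
time: 4.35
position: [0.4648, 0.0765, 0.2319]
tool_rot: [0.064, 0.998, 0.001, -0.0]
ft_force: [1.4, 5.9, 0.0]
grip_width: 0.0253
```

```bash
python3 where.py | tail -6
```

```text
t 4.35 pos [0.4648 0.0765 0.2319] F [1.4 5.9 0. ] w 0.0253
[[-0.992, 0.127, -0.0], [0.127, 0.992, 0.002], [0.0, 0.002, -1.0]]
L tool delta [-0.0835 -0.0013  0.0008]
R tool delta [-0.09   -0.2013  0.0005]
knob+8 tool delta [-0.1998 -0.1009 -0.2153]
turn err -0.0009775179051980665
```

Emit:
{"op": "servo_tool", "data": {"steps": [0.01,0.003,0.001,0,0,0.01,0.006,0.001,0,0,0.01,0.009,0.001,0,0,0.01,0.009,0.001,0,0]}}

```text
time: 4.85
position: [0.4605, 0.0772, 0.232]
tool_rot: [0.064, 0.998, 0.0, 0.006]
ft_force: [10.6, 1.4, -9.3]
grip_width: 0.0252
```

```bash
python3 where.py | tail -6; python3 -c "
from h import *
for n in ('wrist','top','scene'):snap(n,n+'3')
"
```

```text
t 4.85 pos [0.4605 0.0772 0.232 ] F [10.6  1.4 -9.3] w 0.0252
[[-0.992, 0.127, 0.013], [0.127, 0.992, -0.001], [-0.013, 0.001, -1.0]]
L tool delta [-0.0878 -0.0015  0.0021]
R tool delta [-0.0944 -0.2015  0.002 ]
knob+8 tool delta [-0.207  -0.1012 -0.2124]
turn err -0.0009096868039628614
```

View pics/wrist3.png

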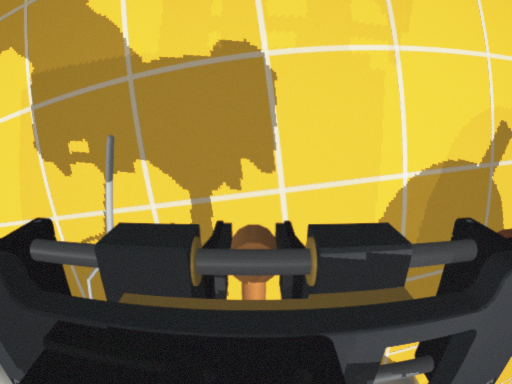

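View pics/top3.png

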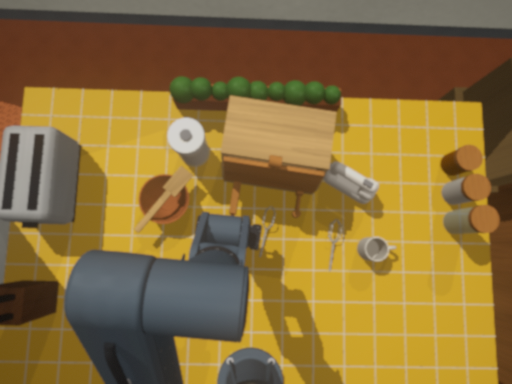

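The left support hit its end stop: 10.6 N, 85 mm travelled from the fitted 24 mm, so about 109 mm out. Releasing and going to the right pull.

Emit:
{"op": "servo_tool", "data": {"steps": [0.07,-0.004,0,0,0,0.07,-0.004,0,0,0,0.07,-0.004,0,0,0,0.07,-0.004,0,-0.03,0,0.07,-0.004,0,-0.07,0,0.07,-0.03,-0.05,-0.08,0,0.07,-0.06,-0.1,-0.08,0,0.07,-0.085,-0.15,-0.08,0,0.07,-0.098,-0.2,-0.08,0,0.07,-0.098,-0.2,-0.08,0]}}

```text
time: 6.25
position: [0.5288, -0.1367, 0.3117]
tool_rot: [0.066, 0.998, -0.001, 0.001]
ft_force: [0.1, 1.7, -0.4]
grip_width: 0.0702
```

```bash
python3 where.py | tail -6; python3 -c "
from h import *
for n in ('wrist','top','scene'):snap(n,n+'4')
"
```

```text
t 6.25 pos [ 0.5288 -0.1367  0.3117] F [ 0.1  1.7 -0.4] w 0.0702
[[-0.991, 0.131, 0.001], [0.131, 0.991, -0.001], [-0.001, -0.001, -1.0]]
L tool delta [0.0081 0.202  0.0805]
R tool delta [0.0007 0.0021 0.0807]
knob+8 tool delta [-0.109   0.1024 -0.1352]
turn err -0.005334722012718229
```

View pics/wrist4.png

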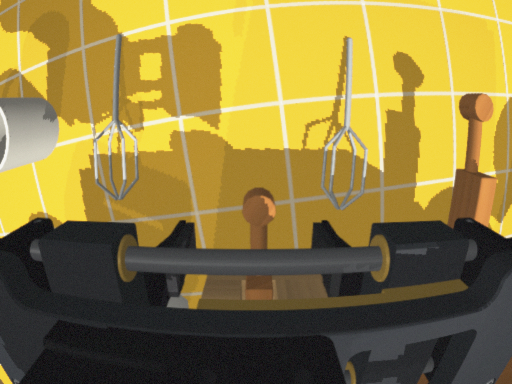

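View pics/scene4.png

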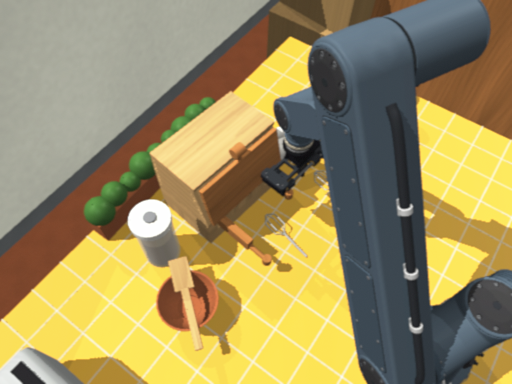

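The left support now stands out (wrist (475,105)), and the right pull is centred at about (259,207).

```bash
python3 - <<'E' | tail -4
from fit import *
w=load('wrist4')
def inv(P):
    c,si=np.cos(p[2]),np.sin(p[2]);d=P[:2]-p[:2];return np.round([c*d[0]+si*d[1],-si*d[0]+c*d[1]],3)
for u,v in((259,208),(477,107)):
    P=atz(w,u,v,.08,True);print(P,inv(P))
P=get_obs()['position'];print(P,inv(P))
E
```

```text
pullL [0.54742924 0.06452964 0.067     ] pullR [ 0.52851239 -0.13467521  0.067     ] knob [ 0.65020085 -0.04934091  0.27496809]
[ 0.52768944 -0.13213736  0.08      ] [-0.079 -0.098]
[0.46455554 0.0671469  0.08      ] [-0.166  0.092]
[ 0.52752726 -0.13236589  0.31133172] [-0.079 -0.098]
```

Emit:
{"op": "servo_tool", "data": {"steps": [0.07,0.001,-0.001,0.03,0,0.07,0.001,-0.001,0.055,0,0.07,0.001,-0.001,0.075,0,0.07,0.001,-0.001,0.08,0,0.01,0.001,-0.001,0.08,0,0.01,0.001,-0.001,0.08,0,0.01,0.001,-0.001,0.08,0,0.01,0.001,-0.001,0.08,0,0.01,0.001,-0.001,0.08,0], "force": 20}}

```text
time: 7.52
position: [0.5274, -0.1341, 0.232]
tool_rot: [0.064, 0.998, 0.0, 0.0]
ft_force: [2.2, 9.7, 0.8]
grip_width: 0.028
```

```bash
python3 where.py | tail -6
```

```text
t 7.525 pos [ 0.5274 -0.1341  0.232 ] F [2.2 9.7 0.8] w 0.028
[[-0.992, 0.127, 0.0], [0.127, 0.992, 0.0], [-0.0, 0.0, -1.0]]
L tool delta [0.0054 0.1995 0.0011]
R tool delta [-0.0011 -0.0004  0.001 ]
knob+8 tool delta [-0.1111  0.0997 -0.2149]
turn err -0.0009027757070723119
```

Emit:
{"op": "servo_tool", "data": {"steps": [0.01,0.006,0.001,0,0,0.01,0.016,0.002,0,0,0.01,0.026,0.002,0,0,0.01,0.036,0.002,0,0,0.01,0.046,0.002,0,0,0.01,0.056,0.002,0,0,0.01,0.066,0.002,0,0,0.01,0.075,0.002,0,0,0.01,0.083,0.002,0,0,0.01,0.089,0.002,0,0,0.01,0.093,0.002,0,0,0.01,0.096,0.002,0,0]}}

```text
time: 9.02
position: [0.4351, -0.1208, 0.232]
tool_rot: [0.065, 0.998, -0.001, 0.005]
ft_force: [15.8, 3.3, -8.3]
grip_width: 0.0252
```

```bash
python3 where.py | tail -6
```

```text
t 9.025 pos [ 0.4351 -0.1208  0.232 ] F [15.8  3.3 -8.3] w 0.0252
[[-0.992, 0.129, 0.011], [0.129, 0.992, -0.003], [-0.011, -0.002, -1.0]]
L tool delta [-0.0874  0.1982  0.0016]
R tool delta [-0.0944 -0.0017  0.0021]
knob+8 tool delta [-0.2064  0.0982 -0.2129]
turn err -0.003111481810567751
```

Right support is at its stop as well: 15.8 N and about 93 mm of travel from 17 mm. Releasing and rising, then over the knob.

Emit:
{"op": "servo_tool", "data": {"steps": [0.07,-0.004,0,0,0,0.07,-0.004,0,0,0,0.07,-0.004,0,0,0,0.07,-0.004,0,-0.04,0,0.07,-0.004,0.01,-0.09,0,0.07,-0.004,0.03,-0.14,0,0.07,-0.004,0.05,-0.19,0,0.07,-0.04,0.07,-0.24,0,0.07,-0.09,0.09,-0.27,0,0.07,-0.14,0.099,-0.27,0,0.07,-0.18,0.099,-0.27,0,0.07,-0.18,0.099,-0.27,0]}}

```text
time: 10.52
position: [0.6249, -0.0446, 0.5001]
tool_rot: [0.063, 0.998, 0.0, -0.001]
ft_force: [0.1, -0.7, 0.2]
grip_width: 0.0701
```

```bash
python3 where.py | tail -6; python3 -c "
from h import *
for n in ('wrist','top','scene'):snap(n,n+'5')
"
```

```text
t 10.525 pos [ 0.6249 -0.0446  0.5001] F [ 0.1 -0.7  0.2] w 0.0701
[[-0.992, 0.126, -0.002], [0.126, 0.992, 0.001], [0.002, 0.0, -1.0]]
L tool delta [0.09   0.0985 0.2693]
R tool delta [ 0.0837 -0.1016  0.2692]
knob+8 tool delta [-0.0258 -0.0015  0.053 ]
turn err 0.00022152921533247216
```

View pics/wrist5.png

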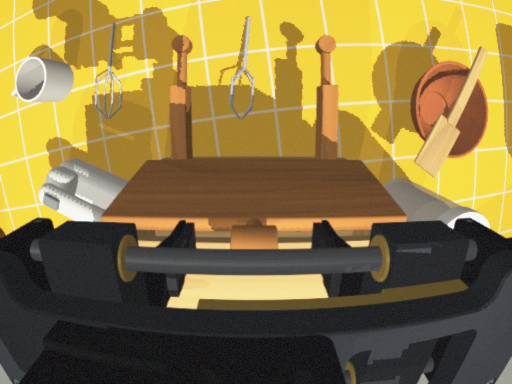

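View pics/scene5.png

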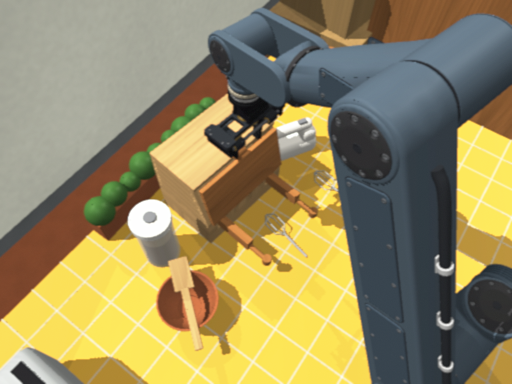

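View pics/top5.png

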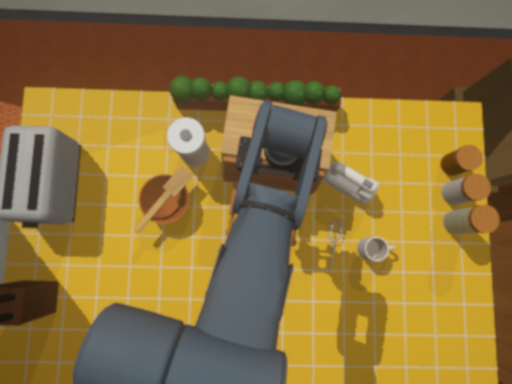

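Both supports are out and nothing else has moved. The wrist view shows the pull ends at (182,44) and (326,44), the flap's free edge corners at about (103,219) and (407,218), and the knob's near face at (254,237). I'll verify the extensions and the flap angle.

```bash
python3 - <<'E' | tail -12
from fit import *
w=load('wrist5')
def inv(P):
    c,si=np.cos(p[2]),np.sin(p[2]);d=P[:2]-p[:2];return np.round([c*d[0]+si*d[1],-si*d[0]+c*d[1]],3)
for u,v in((326,44),(182,44)): print(inv(atz(w,u,v,.08,True)))
for a in (0,.03,.06,.1,.15):
    f=.3-a;d=np.array([np.sin(f),0,np.cos(f)]);n=np.array([-np.cos(f),0,np.sin(f)]);H=np.array([0,0,.11])
    e=H+.14*d+.014*n; k=knob(a)
    pts=[e+[0,.14,0],e-[0,.14,0],k+[0,.017,0]+[-.016,0,0],k-[0,.017,0]+[-.016,0,0]]
    print(a,np.round(k,3),np.round(proj(w,[W(p,q) for q in pts],True)).tolist())
E
python3 -c "
import cv2
a=cv2.imread('pics/wrist5.png')[140:300,90:420];cv2.imwrite('pics/wrist5z.png',cv2.resize(a,None,fx=2.4,fy=2.4,interpolation=cv2.INTER_CUBIC))"
```

```text
[ 0.1  1.2]
 [ 0.9  0.2]
 [ 0.   0.1]
 [-0.  -0.1]]
pullL [0.54742924 0.06452964 0.067     ] pullR [ 0.52851239 -0.13467521  0.067     ] knob [ 0.65020085 -0.04934091  0.27496809]
[-0.166  0.101]
[-0.165 -0.094]
0 [0.043 0.    0.273] [[404.0, 224.0], [99.0, 224.0], [273.0, 238.0], [229.0, 238.0]]
0.03 [0.038 0.    0.274] [[405.0, 220.0], [98.0, 220.0], [273.0, 233.0], [228.0, 233.0]]
0.06 [0.033 0.    0.275] [[406.0, 216.0], [97.0, 216.0], [274.0, 227.0], [228.0, 227.0]]
0.1 [0.027 0.    0.276] [[407.0, 211.0], [96.0, 211.0], [274.0, 219.0], [228.0, 219.0]]
0.15 [0.018 0.    0.277] [[408.0, 203.0], [95.0, 203.0], [274.0, 209.0], [227.0, 209.0]]
```

View pics/wrist5z.png

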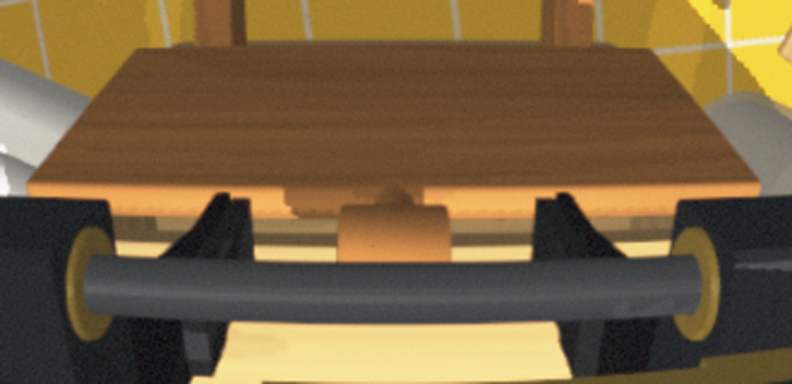

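The edge row (216) and knob row (226) both give a flap angle of about 0.06, which agrees with the fit. The pulls are at -0.166, so the supports are about 106 mm out. Gripping the knob.

Emit:
{"op": "servo_tool", "data": {"steps": [0.07,-0.015,0,0,0,0.07,-0.026,0,0.01,0,0.07,-0.026,0,0.03,0,0.07,-0.026,0,0.045,0,0.07,-0.026,0,0.053,0,0.02,-0.026,0,0.053,0,0.02,-0.026,0,0.053,0,0.02,-0.026,0,0.053,0,0.02,-0.026,0,0.053,0,0.02,-0.026,0,0.053,0], "force": 14}}

```text
time: 11.92
position: [0.6494, -0.0475, 0.4492]
tool_rot: [0.063, 0.998, 0.0, 0.0]
ft_force: [-0.4, 1.9, 1.6]
grip_width: 0.0341
```

```bash
python3 where.py | tail -6; python3 -c "
from h import *
for n in ('wrist','scene'):snap(n,n+'6')
"
```

```text
t 11.925 pos [ 0.6494 -0.0475  0.4492] F [-0.4  1.9  1.6] w 0.0341
[[-0.992, 0.126, 0.001], [0.126, 0.992, 0.001], [-0.001, 0.001, -1.0]]
L tool delta [0.1155 0.0981 0.2182]
R tool delta [ 0.1091 -0.1019  0.218 ]
knob+8 tool delta [-0.001  -0.0017  0.0022]
turn err -0.00022087704251028129
```

View pics/wrist6.png

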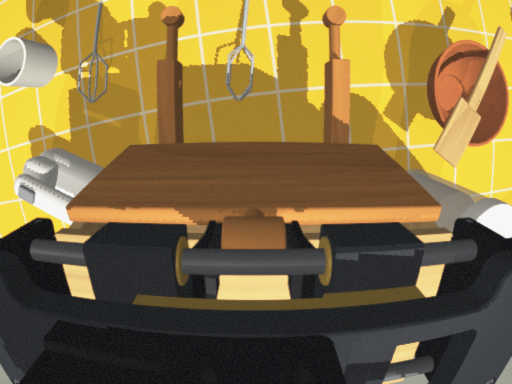

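Gripped at 34.1 mm, which is the knob's length. The view shows it between the pads at (253,232). I'll work out the arc in the tool's axes.

```bash
cat > arc.py <<'E'
import sys
from fit import knob,np
a0=float(sys.argv[1]);k0=knob(a0)
for a in map(float,sys.argv[2:]):
    k=knob(a);print('A',a,np.round([-(k[0]-k0[0]),-(k[2]-k0[2])],4))
E
python3 arc.py .064 .09 .14 .2 .26 .32 .38 .44 .5 .56 .62 .68 .74| grep ^A
```

```text
A 0.09 [ 0.0043 -0.0008]
A 0.14 [ 0.0126 -0.002 ]
A 0.2 [ 0.0227 -0.0029]
A 0.26 [ 0.0328 -0.0032]
A 0.32 [ 0.0428 -0.0028]
A 0.38 [ 0.0529 -0.0019]
A 0.44 [ 0.0628 -0.0004]
A 0.5 [0.0727 0.0017]
A 0.56 [0.0824 0.0044]
A 0.62 [0.092  0.0077]
A 0.68 [0.1013 0.0116]
A 0.74 [0.1104 0.016 ]
```

Emit:
{"op": "servo_tool", "data": {"steps": [0.02,0.004,0,-0.001,0,0.02,0.0125,0,-0.002,0,0.02,0.0225,0,-0.003,0,0.02,0.033,0,-0.003,0,0.02,0.043,0,-0.003,0,0.02,0.053,0,-0.002,0,0.02,0.063,0,0,0,0.02,0.0725,0,0.0015,0,0.02,0.0825,0,0.0045,0,0.02,0.092,0,0.0075,0,0.02,0.1015,0,0.0115,0,0.02,0.1105,0,0.016,0]}}

```text
time: 13.52
position: [0.5392, -0.0336, 0.4326]
tool_rot: [0.063, 0.998, 0.0, 0.0]
ft_force: [3.8, 4.4, -4.0]
grip_width: 0.0337
```

```bash
python3 where.py | tail -6; python3 -c "
from h import *
for n in ('wrist','scene'):snap(n,n+'7')
"; python3 where.py | tail -6;python3 arc.py .74 .8 .86 .92 .98 1.04 1.1 1.16 1.22 1.28 1.34 1.4 1.46| grep ^A
```

```text
t 13.525 pos [ 0.5392 -0.0336  0.4326] F [ 3.8  4.4 -4. ] w 0.0337
[[-0.992, 0.127, 0.001], [0.127, 0.992, 0.001], [-0.001, 0.001, -1.0]]
L tool delta [0.0044 0.0982 0.2017]
R tool delta [-0.0021 -0.1018  0.2016]
knob+8 tool delta [-0.1121 -0.0016 -0.0142]
turn err -0.000505555502375632
t 13.625 pos [ 0.5385 -0.0335  0.432 ] F [ 1.1  5.1 -4.9] w 0.0342
[[-0.992, 0.127, -0.002], [0.127, 0.992, 0.001], [0.003, 0.001, -1.0]]
L tool delta [0.003  0.0982 0.2011]
R tool delta [-0.0034 -0.1018  0.201 ]
knob+8 tool delta [-0.1128 -0.0016 -0.0152]
turn err -0.0003946745650800221
A 0.8 [0.0088 0.0049]
A 0.86 [0.0173 0.0104]
A 0.92 [0.0254 0.0164]
A 0.98 [0.0332 0.0228]
A 1.04 [0.0406 0.0297]
A 1.1 [0.0475 0.037 ]
A 1.16 [0.054  0.0447]
A 1.22 [0.06   0.0528]
A 1.28 [0.0655 0.0613]
A 1.34 [0.0705 0.07  ]
A 1.4 [0.075  0.0791]
A 1.46 [0.0789 0.0883]
```

View pics/wrist7.png

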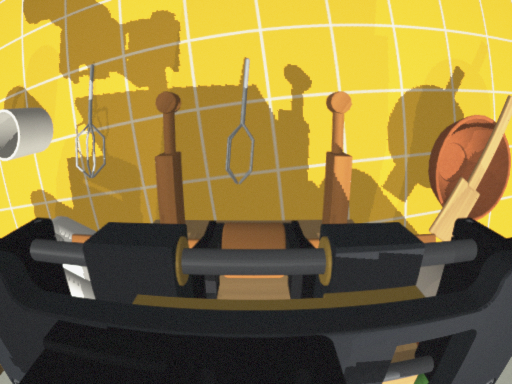

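The knob is still between the pads (254,240), forces are low and the supports are out. I'll keep following the arc.

Emit:
{"op": "servo_tool", "data": {"steps": [0.02,0.009,0,0.005,0,0.02,0.0175,0,0.0105,0,0.02,0.0255,0,0.0165,0,0.02,0.033,0,0.023,0,0.02,0.0405,0,0.0295,0,0.02,0.0475,0,0.037,0,0.02,0.054,0,0.0445,0,0.02,0.06,0,0.053,0,0.02,0.0655,0,0.0615,0,0.02,0.0705,0,0.07,0,0.02,0.075,0,0.079,0,0.02,0.079,0,0.0885,0]}}

```text
time: 15.12
position: [0.4608, -0.0236, 0.3444]
tool_rot: [0.063, 0.998, 0.0, -0.001]
ft_force: [-0.2, 6.8, -0.9]
grip_width: 0.0338
```

```bash
python3 -c "
from h import *
for n in ('wrist','scene'):snap(n,n+'8')
"; python3 where.py | tail -6;python3 arc.py 1.46 1.52 1.58 1.64 1.69 1.74 1.78 1.82 1.85 1.87 1.88| grep ^A
```

```text
t 15.225 pos [ 0.4607 -0.0236  0.3438] F [ 0.6  5.8 -1.8] w 0.0341
[[-0.992, 0.127, -0.002], [0.127, 0.992, 0.001], [0.002, 0.001, -1.0]]
L tool delta [-0.0752  0.0984  0.1127]
R tool delta [-0.0816 -0.1016  0.1125]
knob+8 tool delta [-0.191  -0.0015 -0.1036]
turn err -0.0004362490909834982
A 1.52 [0.0034 0.0095]
A 1.58 [0.0061 0.0192]
A 1.64 [0.0083 0.0291]
A 1.69 [0.0097 0.0373]
A 1.74 [0.0107 0.0457]
A 1.78 [0.0111 0.0524]
A 1.82 [0.0113 0.0591]
A 1.85 [0.0113 0.0642]
A 1.87 [0.0112 0.0675]
A 1.88 [0.0111 0.0692]
```

View pics/wrist8.png

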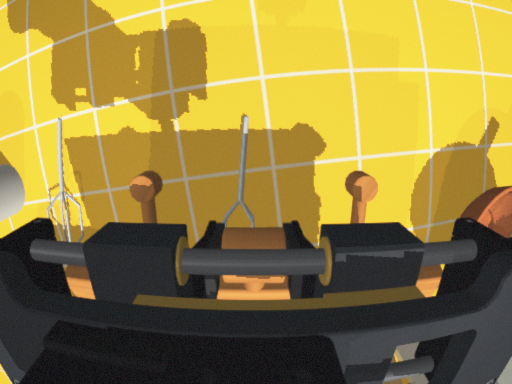

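The free edge is coming down between the two pulls at (147,187) and (362,187), and clearance is fine. Last part, slower.

Emit:
{"op": "servo_tool", "data": {"steps": [0.02,0.0035,0,0.0095,0,0.02,0.006,0,0.019,0,0.02,0.0085,0,0.029,0,0.02,0.0095,0,0.037,0,0.02,0.0105,0,0.0455,0,0.02,0.011,0,0.0525,0,0.02,0.0115,0,0.059,0,0.02,0.0115,0,0.064,0,0.02,0.011,0,0.0665,0,0.02,0.011,0,0.068,0,0.02,0.011,0,0.068,0]}}

```text
time: 16.6
position: [0.4495, -0.0222, 0.2762]
tool_rot: [0.063, 0.998, 0.0, -0.002]
ft_force: [-1.1, 5.5, -1.7]
grip_width: 0.0341
```

```bash
python3 -c "
from h import *
for n in ('wrist','scene'):snap(n,n+'9')
"; python3 where.py | tail -6
```

```text
t 16.7 pos [ 0.4495 -0.0222  0.2762] F [-0.8  7.1 -1.7] w 0.0338
[[-0.992, 0.126, -0.004], [0.126, 0.992, 0.001], [0.004, 0.0, -1.0]]
L tool delta [-0.0864  0.0983  0.0449]
R tool delta [-0.0927 -0.1017  0.0448]
knob+8 tool delta [-0.2018 -0.0017 -0.1716]
turn err 0.0003235043630263057
```

View pics/scene9.png

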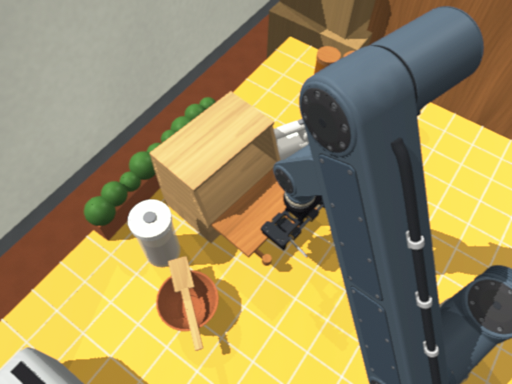

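View pics/wrist9.png

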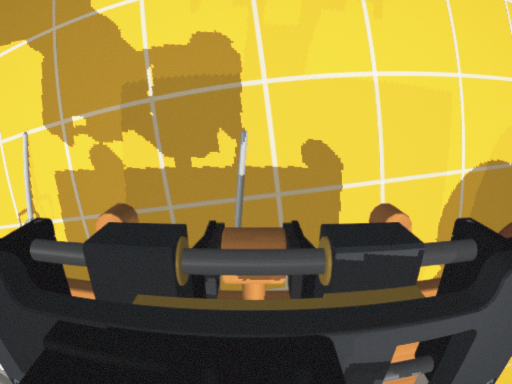

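The wrist still carries about 1.7 N, the flap's weight at the knob, so it isn't resting yet. Lowering a millimetre at a time.

Emit:
{"op": "servo_tool", "data": {"steps": [0.02,0,0,0.001,0,0.02,0,0,0.002,0,0.02,0,0,0.003,0,0.02,0,0,0.003,0]}}

```text
time: 17.2
position: [0.4496, -0.0222, 0.2733]
tool_rot: [0.063, 0.998, 0.0, -0.002]
ft_force: [-0.1, 5.9, -2.2]
grip_width: 0.034
```

Emit:
{"op": "servo_tool", "data": {"steps": [0.02,0,0,0.001,0,0.02,0,0,0.002,0,0.02,0,0,0.003,0,0.02,0,0,0.003,0]}}

```text
time: 17.7
position: [0.4497, -0.0222, 0.2704]
tool_rot: [0.063, 0.998, 0.0, -0.002]
ft_force: [-0.6, 6.4, -0.9]
grip_width: 0.034
```

Emit:
{"op": "servo_tool", "data": {"steps": [0.02,0,0,0.001,0,0.02,0,0,0.002,0,0.02,0,0,0.002,0,0.02,0,0,0.002,0]}}

```text
time: 18.2
position: [0.4496, -0.0221, 0.2699]
tool_rot: [0.063, 0.998, 0.0, -0.001]
ft_force: [-3.0, 6.8, 14.3]
grip_width: 0.0338
```

```bash
python3 where.py | tail -6; python3 -c "
from h import *
for n in ('wrist','scene'):snap(n,n+'10')
import cv2
a=cv2.imread('pics/scene10.png')[85:285,140:340];cv2.imwrite('pics/scene10z.png',cv2.resize(a,None,fx=3,fy=3,interpolation=cv2.INTER_CUBIC))
"
```

```text
t 18.2 pos [ 0.4496 -0.0221  0.2699] F [-3.   6.8 14.3] w 0.0338
[[-0.992, 0.126, -0.003], [0.126, 0.992, 0.0], [0.003, 0.0, -1.0]]
L tool delta [-0.0863  0.0983  0.0386]
R tool delta [-0.0925 -0.1017  0.0386]
knob+8 tool delta [-0.202  -0.0018 -0.1776]
turn err 0.0005174089149233563
```

View pics/scene10z.png

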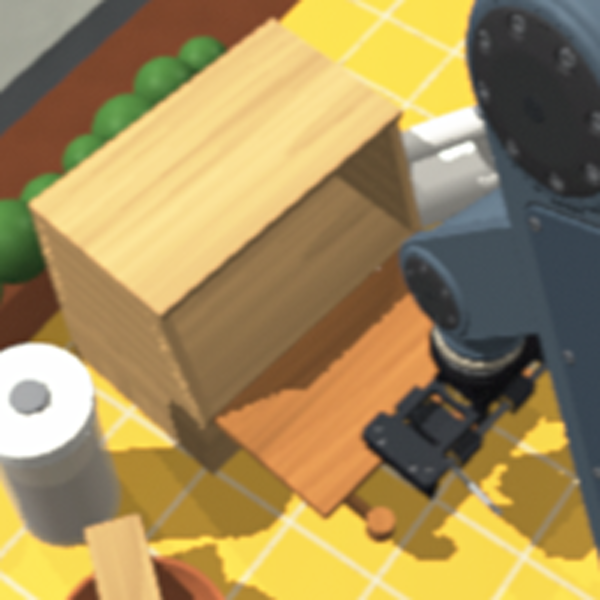

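The flap is now on the supports: the force flipped to +14 N and it stopped moving down. Easing off, then opening and rising straight up.

Emit:
{"op": "servo_tool", "data": {"steps": [0.02,0,0,-0.0015,0,0.02,0,0,-0.0015,0,0.06,0,0,-0.0015,0,0.06,0,0,-0.0015,0,0.06,0,0,-0.0015,0,0.06,0,0,-0.0015,0,0.06,0,0,-0.015,0,0.06,0,0,-0.04,0,0.06,0,0,-0.08,0,0.06,0.01,0,-0.13,0,0.06,0.02,0,-0.18,0,0.06,0.02,0,-0.18,0]}}

```text
time: 19.8
position: [0.4306, -0.0198, 0.4526]
tool_rot: [0.063, 0.998, -0.001, 0.005]
ft_force: [-0.5, -0.3, -0.5]
grip_width: 0.0599
```

```bash
python3 where.py | tail -6; python3 -c "
from h import *
for n in ('wrist','scene','top'):snap(n,n+'11')
"
```

```text
t 19.8 pos [ 0.4306 -0.0198  0.4526] F [-0.5 -0.3 -0.5] w 0.0599
[[-0.992, 0.126, 0.01], [0.126, 0.992, -0.003], [-0.01, -0.002, -1.0]]
L tool delta [-0.1031  0.0989  0.2224]
R tool delta [-0.1095 -0.1011  0.2229]
knob+8 tool delta [-0.2215 -0.0016  0.0078]
turn err -2.6098417237774285e-05
```

View pics/wrist11.png

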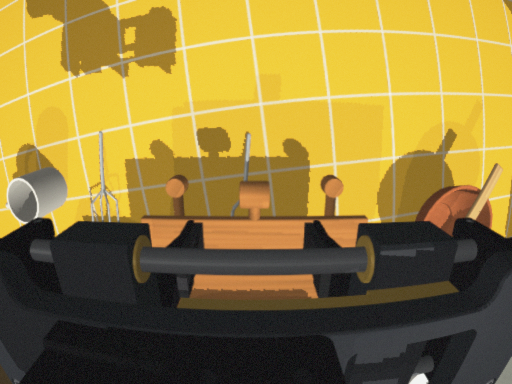

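View pics/scene11.png

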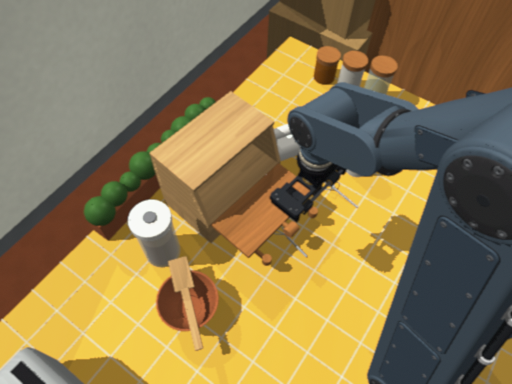

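View pics/top11.png

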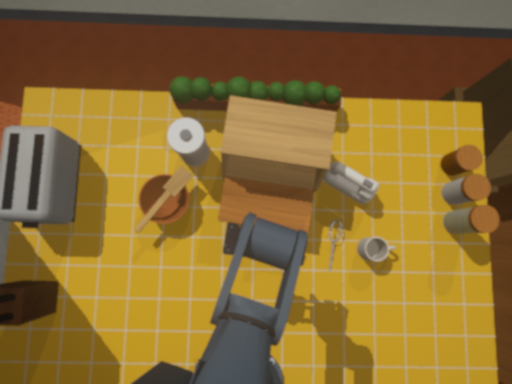

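Released and clear: the flap lies out in front, the knob is at (255,192) and the pulls at (177,186) and (332,186). Everything else is where it was. A last numeric check with a settled picture.

```bash
python3 - <<'E' | tail -8
from fit import *
snap('wrist','wrist12')
w=load('wrist12')
def inv(P):
    c,si=np.cos(p[2]),np.sin(p[2]);d=P[:2]-p[:2];return np.round([c*d[0]+si*d[1],-si*d[0]+c*d[1]],3)
im=cv2.imread('pics/wrist12.png')[150:300,140:380];cv2.imwrite('pics/wrist12z.png',cv2.resize(im,None,fx=3,fy=3,interpolation=cv2.INTER_CUBIC))
for s in(.095,.105,.11): print('pulls pred',s,np.round(proj(w,[W(p,(-.06-s,.1,.08)),W(p,(-.06-s,-.1,.08))],True),1).tolist())
for a in(1.80,1.87,1.94):
    f=.3-a;d=np.array([np.sin(f),0,np.cos(f)]);H=np.array([0,0,.11]);e=H+.14*d
    print(a,'edge corners,knob ends top',np.round(proj(w,[W(p,q) for q in(e+[0,.14,0],e-[0,.14,0],knob(a)+[0,.017,.0],knob(a)-[0,.017,0])],True),1).tolist())
print(get_obs()['time'])
E
```

```text
pullL [0.54742924 0.06452964 0.067     ] pullR [ 0.52851239 -0.13467521  0.067     ] knob [ 0.65020085 -0.04934091  0.27496809]
pulls pred 0.095 [[331.5, 201.9], [171.9, 202.0]]
pulls pred 0.105 [[332.1, 194.2], [171.3, 194.3]]
pulls pred 0.11 [[332.3, 190.3], [171.1, 190.4]]
1.8 edge corners,knob ends top [[370.9, 224.0], [132.5, 224.0], [266.9, 200.0], [236.0, 200.0]]
1.87 edge corners,knob ends top [[368.0, 220.8], [135.4, 220.9], [266.4, 197.1], [236.5, 197.1]]
1.94 edge corners,knob ends top [[365.2, 218.3], [138.3, 218.4], [266.0, 195.1], [237.1, 195.1]]
20.0
```

View pics/wrist12z.png

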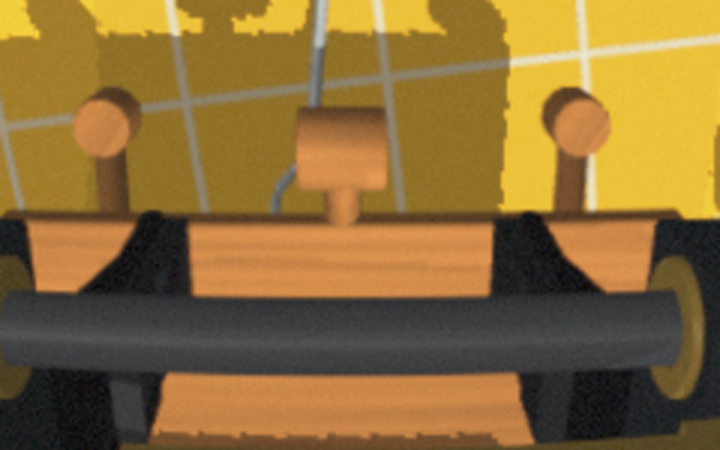

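```bash
python3 -c "
from rig import *
print(hand_in())"
```

```text
the job is handed in; nothing more can be done
None
```

The shelf is open: both supports are out, the flap is down on them, and the gripper is clear. I handed the job in at about 20 s; `hand_in()` reports no verdict.

**What I did:**
- I pulled the left support out to its stop, then the right, with the flap still up at about 0.06 rad. The wrist felt about 11 N and 16 N at the two stops.
- I then gripped the knob by its ends and lowered the flap along its arc at about 0.5 rad/s.
- For the last few millimetres I went down slowly until the supports took the weight. The load at the wrist went from about -2 N to +14 N.
- I eased off, opened the gripper and rose straight up.

**Last checks:**
- **Supports:** the wrist camera puts both about 107–110 mm out, above the 95 mm needed.
- **Flap:** it stayed in place after release. The row of its front edge in the picture gives about 1.85 rad, near level.
- **Contact:** the force on the tool is near zero, and the hand is about 18 cm above the shelf.
- **Other things:** the canister, mixer, bowl, spatula, mug and right-hand beater look unmoved in the top and scene views, compared by eye. The beater between the supports is partly hidden by the shelf, and I saw no sign that it moved.

**Checks that disagreed:** the flap's corner spacing reads nearer 1.94 rad, though one corner was partly hidden by the gripper. The hand also met the supports about 5 mm lower than my model predicted. That is within my uncertainty about how high I held the knob, so I relied on the contact with the supports.

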